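# Lock a T-foot support stud in a slotted anchor plate

## Task

Fit the support stud into the anchor plate: lower its T-foot through the wide window at one end of the slot, slide it along the slot until you feel the foot stop against the hidden end of its channel, and turn it a quarter turn there, either way, so the foot is caught across the slot. Leave the stud standing upright, let go of it, and do not disturb the things standing near the plate.

Things in the scene. Friction and masses are not known exactly. Their poses are not given: they have to be found in the camera images.
- stud: Steel stud, loose, 130 mm tall, 0.2 to 0.33 kg, standing on its T-foot on the worktop. Foot: half-round ends, 44 mm long (its x), 24 wide, 10 thick; shank 13 mm across; on top a black bar grip 56 mm long (x, parallel to the foot), 18 wide (y), from 100 to 130 mm above the underside. Origin: centre of the foot's underside, z up the shank.
- plate: Steel anchor plate, fixed on the worktop, 190 mm long (its x), 80 wide, 28 tall; origin: centre of its underside. Its top, 8 mm thick, has a slot 18 mm wide from the window along y = 0 to x = +82 mm. Under it is a channel 29 mm wide, 14 high, floor at z = 6 mm: the foot slides there only lengthwise, with its underside at z = 6 to 10 mm.
- window (a point): Centre of the plate's open window, 50 mm (plate x) by 29 mm (y), level with the plate's top; at x = -62, y = 0, z = 28 mm of the plate.
- slot (a point): Point on the slot's middle line, level with the plate's top, at x = 25 mm of the plate. Hidden below, its centre within 20 mm of here along x, is a square pocket 49 mm wide, the only place where the foot can turn. Its far wall ends the channel before the slot ends. Find it by touch: slid lengthwise against that wall, the foot's centre is 2.5 mm past the pocket's.
- stopper: Black rubber stopper, 33 mm across, 27 mm tall, loose bystander behind the plate; origin at the centre of its underside.
- jar: Clear sample jar with a teal screw lid, 59 mm across, 65 mm tall, loose bystander behind the plate; origin at the centre of its underside.
- drop_bottle: Small brown bottle with a white cap, 40 mm across, 78 mm tall, loose bystander behind the plate; origin at the centre of its underside.

How it is judged:
By the outcome, as a careful person would: the job done as asked, in the order asked, and still so for the second after the job is handed in, with the robot touching nothing.
It also fails if it takes over 45 s, if anything falls off the work surface, if the arm or the gripper's body presses on something with over 40 N, if the wrist force passes 120 N, or if a joint passes its speed limit or range.

## Robot

A 7-joint arm with a two-finger parallel gripper is mounted at the origin on a cart in front of the work surface, level with it; the furniture and walls round the work are solid. World frame = base frame: x ahead of the robot, y to its left, z up, the work surface at z = 0. Lengths are in m, angles in degrees, forces in N, time in s.
With the tool pointing down it reaches from about 0.4 to 0.85 m from the base axis. Payload 4.5 kg.
Tool frame: the origin (TCP) lies midway between the tips of the shut fingers; the grasp point (between the pads) lies 19 mm behind it; x points along the fingers, z is the direction in which the jaws open and shut, and the axes are right-handed (so a half turn about x gives the same grasp; the last joint's range is limited). The gripper opens to 85 mm and grips with 20 to 120 N. Pads are 22 mm wide; open, the fingers measure 114 mm over their backs; the gripper's body (76 mm by 85 mm) begins 54 mm behind the grasp point. The pads swing forward as they close: fully open they stand 13 mm farther back than shut.
Start: joints at [74.129, 39.483, -11.15, 89.685, 9.013, 51.709, -12.324], TCP at [0.191, -0.595, 0.231] pointing down, gripper open.
Joint ranges: [-172.22, 172.22], [-26.19, 119.32], [-84.43, 86.54], [7.71, 146.69], [-57.33, 237.33], [2.42, 119.75], [-152.13, 152.13]. Speed limits (degrees/s): [147.25, 147.25, 180, 180, 180, 180, 180].

## Interface

Orientations are given as a 3x3 rotation matrix whose columns are the frame's x, y, z axes.
In Python, from cell import robot, viewer gives the robot as it stands.
- The arm moves only by the shell command python3 -m crank 'ROWS'. ROWS is JSON, a list of rows, each an object with "fingers": the gripper command: -1 is fully open, 1 is shut, values between are in proportion; "translation": the shift along the tool's x, y, z in m, a list of three; "turn": the turn about the tool's x in degrees. A call has 1 to 8 rows; each row shifts and turns the commanded pose from where the row before left it, along the tool's axes as they then stand; what a row does not reach is not made up. A row lasts 1/10 s, in which the tool goes at most 50 mm and 8.59 degrees, less where a joint would pass 70% of its speed; a pose out of reach is approached as far as the arm can. A call is refused whole if a number of a shift passes 0.05 or a number of a turn 8.59, either way. A call with a gripper value outside its range is refused whole. The fingers move at their own pace and stop on an object; the grip force is fixed at half the most. Time passes only in rows, so rows that do not move let the fingers close. It gives the time, the measured TCP pose, the force and the opening at its end, in the units of the state.
- robot.state(): the state, without advancing time (a new reading comes with each control period).
- viewer.camera(name): name is "side" or "top"; returns a dict with "color" (400x640x3 uint8, red, green, blue), "range_z" (400x640 float32, m along the optical axis (not along the pixel's ray), 0 where there is no reading), "intrinsics" (3x3 intrinsics, pixels), "D" ([k1, k2, p1, p2, k3] as OpenCV has them; the pictures are not rectified), "rvec" (rotation vector, rad) and "tvec" (3), from world to camera coordinates, as OpenCV has them. Camera axes: x right, y down, z forward; pixel columns grow to the right and rows downward; lengths in m; the calibration is good to about 2 mm. A picture is of the moment at which its call begins.
- robot.hand_in(): hands the job in, once; it reports no verdict.
The state is a dict: "clock": time; "joint_positions": joint angles; "qd": joint speeds; "joint_efforts": joint torques, N m; "ee_pos": TCP position; "orientation": TCP orientation; "contact_force": force on the tool from outside, world axes, zero at the start; "wrist_torque": the same for the moment, N m; "finger_gap": opening from 0.0 (shut) to 1.0 (fully open).
Only numpy, scipy, OpenCV 4.12 (cv2) and the standard library are available. Lean on these libraries where they do the work, as an engineer would, in place of code of your own. Each camera call takes 0.05 s, during which the arm holds its last target. There are 200 camera calls.

## Working session

There is one attempt and no reset: what is moved stays moved. The work goes in short steps, Python scripts to look and compute and a shell command to move; the robot and the scene stay as the last step left them, time stands still between calls to the robot, and variables do not carry over. Pictures are saved under pics/ and viewed, about 8 in all and at most 12, crops included, and the job is handed in when it is done.

```bash
mkdir -p pics; ls
python3 - <<'E'
from cell import robot, viewer
import cv2,numpy as np
print(robot.state())
for n in("side","top"):
    c=viewer.camera(n); cv2.imwrite(f"pics/{n}0.png",c["color"][:,:,::-1]); np.savez(f"{n}0.npz",**c)
    print(n,c["intrinsics"],c["D"],c["rvec"],c["tvec"], -cv2.Rodrigues(np.array(c["rvec"]))[0].T@np.array(c["tvec"]).ravel())
E
```

```text
pics
{'clock': 0.0, 'joint_positions': array([ 74.12871794,  39.53257044, -11.14601639,  89.74533906,
         9.01342898,  51.70741729, -12.3234974 ]), 'qd': array([ 0.04425588,  0.07233542, -0.10443232,  0.05975603, -0.07637567,
        0.02822837,  0.08178178]), 'joint_efforts': array([ 6.88771979e-04, -5.39622259e+01, -1.26642443e+00, -1.58543962e+01,
        9.08563379e-03,  9.58780758e-03,  9.40121623e-06]), 'ee_pos': array([ 0.19090681, -0.59445812,  0.23048906]), 'orientation': array([[-6.69595188e-04,  9.52049249e-01,  3.05944078e-01],
       [ 1.67386157e-03,  3.05944785e-01, -9.52047786e-01],
       [-9.99998375e-01, -1.25378580e-04, -1.79845781e-03]]), 'contact_force': array([0.0444343 , 0.36517343, 0.77264352]), 'wrist_torque': array([-0.03105891, -0.01001657,  0.0238134 ]), 'finger_gap': 1.0007927044248528}
side [[401.54691517   0.         318.7642938 ]
 [  0.         401.54691517 202.9005581 ]
 [  0.           0.           1.        ]] [-0.09364497  0.          0.          0.          0.        ] [ 2.08772129 -0.23834175  0.16572138] [-0.5588964   0.07283286  0.78869053] [ 0.38081582 -0.75714199  0.47055062]
top [[410.11728158   0.         319.30209201]
 [  0.         410.11728158 200.29394596]
 [  0.           0.           1.        ]] [-0.0834247  0.         0.         0.         0.       ] [ 2.14007119 -2.10164683  0.21509647] [-0.03365298  0.5527229   0.85650475] [ 0.37558624 -0.01984919  0.94803824]
```

View pics/side0.png

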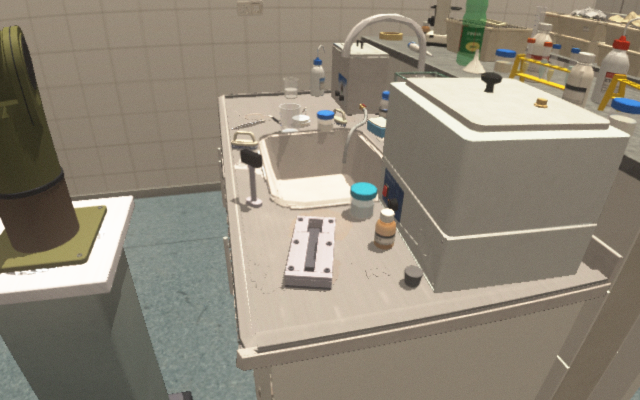

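View pics/top0.png

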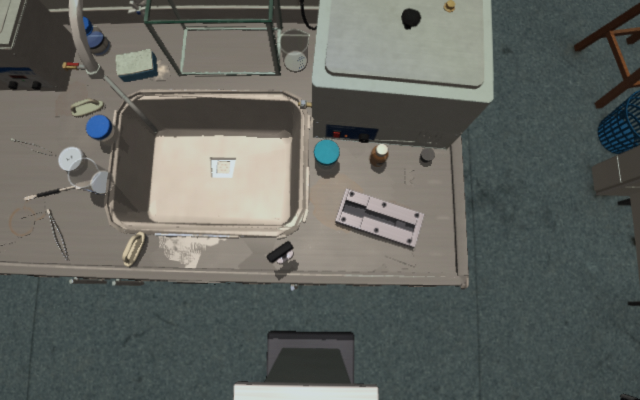

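```bash
cat > h.py <<'E'
import numpy as np,cv2
def cloud(c):
    K,D=c["intrinsics"],c["D"]; R=cv2.Rodrigues(np.array(c["rvec"]))[0]; t=np.array(c["tvec"]).ravel()
    v,u=np.mgrid[:400,:640]; p=cv2.undistortPoints(np.stack([u,v],-1).reshape(-1,1,2).astype(float),K,D).reshape(400,640,2)
    z=c["range_z"][...,None]; P=np.concatenate([p*z,z],-1); return np.where(z>0,(P-t)@R,np.nan)
def ray(c,uv,z):
    K,D=c["intrinsics"],c["D"]; R=cv2.Rodrigues(np.array(c["rvec"]))[0]; t=np.array(c["tvec"]).ravel()
    p=cv2.undistortPoints(np.array(uv,float).reshape(-1,1,2),K,D).reshape(-1,2)
    d=np.c_[p,np.ones(len(p))]@R; o=-R.T@t; return o+d*((z-o[2])/d[:,2])[:,None]
def proj(c,P): return cv2.projectPoints(np.array(P,float).reshape(-1,3),np.array(c["rvec"]),np.array(c["tvec"]),c["intrinsics"],c["D"])[0].reshape(-1,2)
E
python3 - <<'E'
from h import *
for n in("side","top"):
    c=dict(np.load(n+"0.npz")); W=cloud(c); rgb=c["color"].astype(int)
    box={"side":((120,220,230,275),(210,290,280,345)),"top":((235,275,255,305),(180,255,325,430))}[n]
    for nm,b,lo,hi in(("grip",box[0],.09,.14),("plate",box[1],.02,.036)):
        m=np.zeros((400,640),bool); m[b[0]:b[1],b[2]:b[3]]=1
        m&=(W[...,2]>lo)&(W[...,2]<hi); P=W[m]
        r=cv2.minAreaRect((P[:,:2]*1000).astype(np.float32))
        print(n,nm,m.sum(),"zmed",np.median(P[:,2]).round(4),np.percentile(P[:,2],98).round(4),r, P.mean(0).round(4)); print(cv2.boxPoints(r).round())
    m=np.zeros((400,640),bool);b=box[0];m[b[0]:b[1],b[2]:b[3]]=1
    m&=(rgb.max(-1)<60); P=W[m]; print("dark",m.sum(),np.nanmedian(P,0)); 
    s=c["color"][:,:,::-1]
    a=s[140:300,230:345] if n=="side" else s[130:280,260:440]
    cv2.imwrite(f"pics/{n}c.png",cv2.resize(a,None,fx=3.5,fy=3.5,interpolation=cv2.INTER_CUBIC))
a=cv2.imread("pics/sidec.png");b=cv2.imread("pics/topc.png")
h=max(a.shape[0],b.shape[0]);o=np.zeros((h,a.shape[1]+b.shape[1],3),np.uint8);o[:a.shape[0],:a.shape[1]]=a;o[:b.shape[0],a.shape[1]:]=b
print(o.shape);o=cv2.resize(o,None,fx=.77,fy=.77);cv2.imwrite("pics/both.png",o);print(o.shape)
E
```

```text
side grip 326 zmed 0.1175 0.1289 ((433.759033203125, 53.66902160644531), (19.496549606323242, 54.24024963378906), 35.38784408569336) [0.4336 0.0476 0.1161]
[[410.  70.]
 [442.  26.]
 [457.  37.]
 [426.  81.]]
side plate 2239 zmed 0.0277 0.0308 ((522.4537353515625, -160.74612426757812), (192.6297149658203, 80.11808013916016), 72.55192565917969) [ 0.5172 -0.1781  0.0274]
[[ 455. -241.]
 [ 532. -265.]
 [ 590.  -81.]
 [ 513.  -57.]]
dark 195 [0.4330649  0.04446698 0.1169542 ]
top grip 282 zmed 0.1294 0.1325 ((433.024658203125, 54.656005859375), (18.658628463745117, 55.405399322509766), 36.95238494873047) [0.4321 0.0539 0.1278]
[[409.  71.]
 [442.  27.]
 [457.  38.]
 [424.  82.]]
top plate 2309 zmed 0.0281 0.032 ((521.98486328125, -162.17564392089844), (189.65390014648438, 81.29438781738281), 72.15534210205078) [ 0.5198 -0.1658  0.028 ]
[[ 454. -240.]
 [ 532. -265.]
 [ 590.  -84.]
 [ 512.  -59.]]
dark 248 [0.43192541 0.05326866 0.12967209]
(560, 1032, 3)
(431, 795, 3)
```

View pics/both.png

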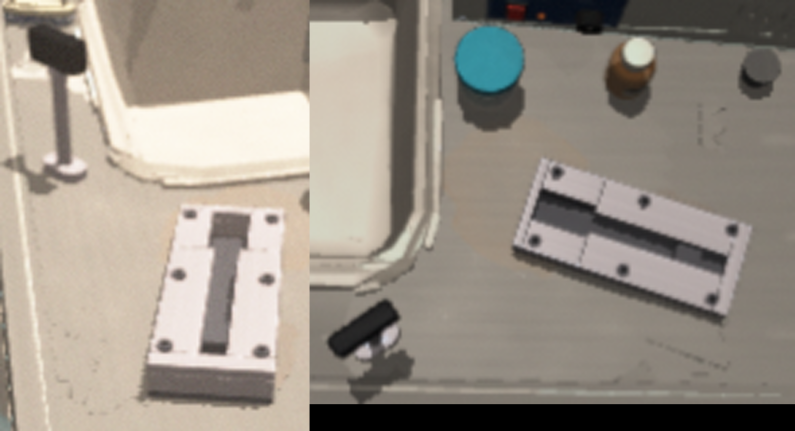

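Both views agree: the stud's grip is at (0.433, 0.054), top at 0.129, long axis along 126°/−54°. The plate centre is at (0.522, −0.161), top at 0.028, and its x axis is at −107.8°. In the crop the window is at the plate's left end (~(565,212)), at about (0.541, −0.102). I'm moving now.

```bash
python3 -m crank '[{"fingers":-1,"translation":[0,0.03,-0.027],"turn":0},{"fingers":-1,"translation":[0,0.03,-0.027],"turn":0},{"fingers":-1,"translation":[0,0.03,-0.027],"turn":0},{"fingers":-1,"translation":[0,0.03,-0.027],"turn":0},{"fingers":-1,"translation":[0,0.03,-0.027],"turn":0},{"fingers":-1,"translation":[0,0.03,-0.027],"turn":0},{"fingers":-1,"translation":[0,0.03,-0.027],"turn":0}]'; python3 -c "
from cell import robot;s=robot.state();print(s['joint_positions'])"
```

```text
clock: 0.8
ee_pos: [0.3337, -0.3493, 0.2311]
orientation: [[-0.0, 0.952, 0.306], [0.0, 0.306, -0.952], [-1.0, -0.0, -0.0]]
contact_force: [0.5, 0.6, -0.2]
finger_gap: 0.995
[ 47.43654272  29.14678496 -10.05006264 113.58864531   7.93949197
  37.92964447 -39.8407446 ]
```

```bash
python3 -m crank '[{"fingers":-1,"translation":[0,0.024,-0.039],"turn":0},{"fingers":-1,"translation":[0,0.024,-0.039],"turn":0},{"fingers":-1,"translation":[0,0.024,-0.039],"turn":0},{"fingers":-1,"translation":[0,0.024,-0.039],"turn":0},{"fingers":-1,"translation":[0,0.024,-0.039],"turn":0},{"fingers":-1,"translation":[0,0.024,-0.039],"turn":0},{"fingers":-1,"translation":[0,0.024,-0.039],"turn":0},{"fingers":-1,"translation":[0,0.0256,-0.0414],"turn":0}]' && python3 -m crank '[{"fingers":-1,"translation":[0,0,0],"turn":-8.5},{"fingers":-1,"translation":[0,0,0],"turn":-8.5},{"fingers":-1,"translation":[0,0,0],"turn":-8.5},{"fingers":-1,"translation":[0,0,0],"turn":-8.5},{"fingers":-1,"translation":[0,0,0],"turn":-8.5},{"fingers":-1,"translation":[0,0,0],"turn":-8.5},{"fingers":-1,"translation":[0,0,0],"turn":-8.5},{"fingers":-1,"translation":[0,0,0],"turn":-8.5}]' && python3 -m crank '[{"fingers":-1,"translation":[0,0,0],"turn":-8.5},{"fingers":-1,"translation":[0,0,0],"turn":-8.5},{"fingers":-1,"translation":[0,0,0],"turn":-8.5},{"fingers":-1,"translation":[0,0,0],"turn":-8.5},{"fingers":-1,"translation":[0,0,0],"turn":-6.4},{"fingers":-1,"translation":[0,0,0],"turn":0}]'; python3 -c "
from cell import robot;s=robot.state();print(s['joint_positions'],s['ee_pos'])"
```

```text
clock: 1.6
ee_pos: [0.4214, 0.0091, 0.2312]
orientation: [[-0.0, 0.952, 0.305], [-0.0, 0.305, -0.952], [-1.0, -0.0, 0.0]]
contact_force: [0.9, -0.7, 0.6]
finger_gap: 1.002
clock: 2.4
ee_pos: [0.4212, 0.0075, 0.2311]
orientation: [[-0.0, 0.067, 0.998], [-0.0, 0.998, -0.067], [-1.0, -0.0, -0.0]]
contact_force: [-0.2, -0.3, -0.4]
finger_gap: 1.0
clock: 3.0
ee_pos: [0.4212, 0.0075, 0.231]
orientation: [[-0.001, -0.591, 0.807], [0.0, 0.807, 0.591], [-1.0, 0.001, -0.0]]
contact_force: [0.6, 0.1, -0.4]
finger_gap: 0.999
[ 19.6848371   28.76920976 -40.15428478 122.05758119  29.46694915
  39.0314218   -4.30072684] [0.42121966 0.00749165 0.23101105]
```

```bash
python3 -m crank '[{"fingers":-1,"translation":[0,0.0153,0.0187],"turn":0},{"fingers":-1,"translation":[0,0.0152,0.0187],"turn":0},{"fingers":-1,"translation":[0,0,0],"turn":0}]' && python3 -m crank '[{"fingers":-1,"translation":[0.04,0,0],"turn":0},{"fingers":-1,"translation":[0.04,0,0],"turn":0},{"fingers":-1,"translation":[0.03,0,0],"turn":0},{"fingers":-1,"translation":[0.025,0,0],"turn":0},{"fingers":-1,"translation":[0,0,0],"turn":0}]'
python3 - <<'E'
from h import *
from cell import robot,viewer
print(robot.state()['ee_pos'],robot.state()['joint_positions'])
c=viewer.camera("side");np.savez("side1.npz",**c);cv2.imwrite("pics/side1.png",cv2.resize(c["color"][80:260,160:400,::-1],None,fx=3,fy=3))
E
```

```text
clock: 3.3
ee_pos: [0.4348, 0.058, 0.2317]
orientation: [[0.002, -0.592, 0.806], [0.003, 0.806, 0.592], [-1.0, 0.001, 0.004]]
contact_force: [0.1, 0.1, -0.1]
finger_gap: 1.003
clock: 3.8
ee_pos: [0.4318, 0.0534, 0.0942]
orientation: [[-0.005, -0.59, 0.808], [-0.003, 0.808, 0.59], [-1.0, 0.001, -0.006]]
contact_force: [-0.4, 0.3, -0.4]
finger_gap: 1.001
[0.43183774 0.05344047 0.09416313] [ -0.34629098  42.53332938 -20.57455346 127.69009268  49.81310055
  18.21566515 -28.09954933]
```

View pics/side1.png

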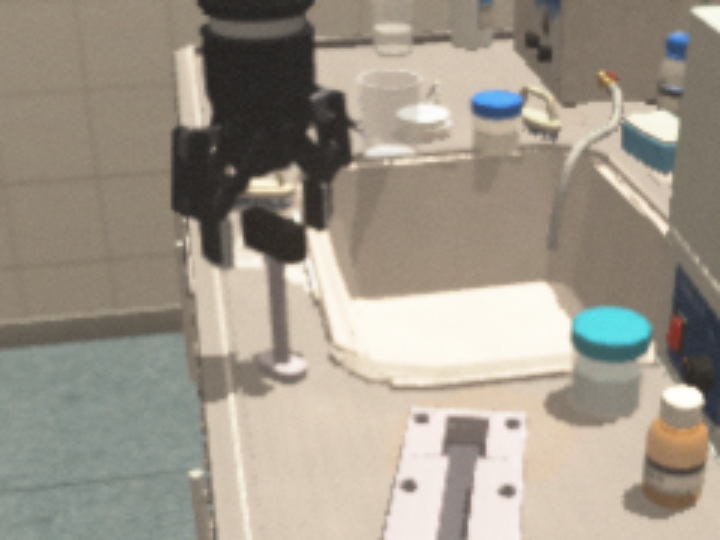

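The fingers straddle the grip: bar at (275,235), tips at (215,235) and (318,205). Closing.

```bash
python3 -m crank '[{"fingers":1,"translation":[0,0,0],"turn":0},{"fingers":1,"translation":[0,0,0],"turn":0},{"fingers":1,"translation":[0,0,0],"turn":0},{"fingers":1,"translation":[0,0,0],"turn":0},{"fingers":1,"translation":[0,0,0],"turn":0},{"fingers":1,"translation":[0,0,0],"turn":0},{"fingers":1,"translation":[0,0,0],"turn":0},{"fingers":1,"translation":[0,0,0],"turn":0}]' && python3 -m crank '[{"fingers":1,"translation":[-0.01,0,0],"turn":0},{"fingers":1,"translation":[-0.03,0,0],"turn":0},{"fingers":1,"translation":[-0.03,0,0],"turn":0},{"fingers":1,"translation":[0,0,0],"turn":0}]'
python3 - <<'E'
from h import *
from cell import robot,viewer
print(robot.state()['ee_pos'],robot.state()['contact_force'])
for n in("side","top"):
    c=viewer.camera(n);np.savez(n+"2.npz",**c)
    if n=="side":cv2.imwrite("pics/side2.png",cv2.resize(c["color"][80:260,160:400,::-1],None,fx=3,fy=3))
E
```

```text
clock: 4.65
ee_pos: [0.4344, 0.0546, 0.0969]
orientation: [[0.002, -0.591, 0.807], [0.0, 0.807, 0.591], [-1.0, -0.001, 0.002]]
contact_force: [0.7, 0.0, 5.6]
finger_gap: 0.201
clock: 5.05
ee_pos: [0.435, 0.0548, 0.1686]
orientation: [[0.005, -0.59, 0.807], [0.001, 0.807, 0.59], [-1.0, -0.002, 0.005]]
contact_force: [1.9, 0.1, -3.3]
finger_gap: 0.203
[0.4350219  0.05480979 0.16859989] [ 1.88235525  0.05531983 -3.27808161]
```

View pics/side2.png

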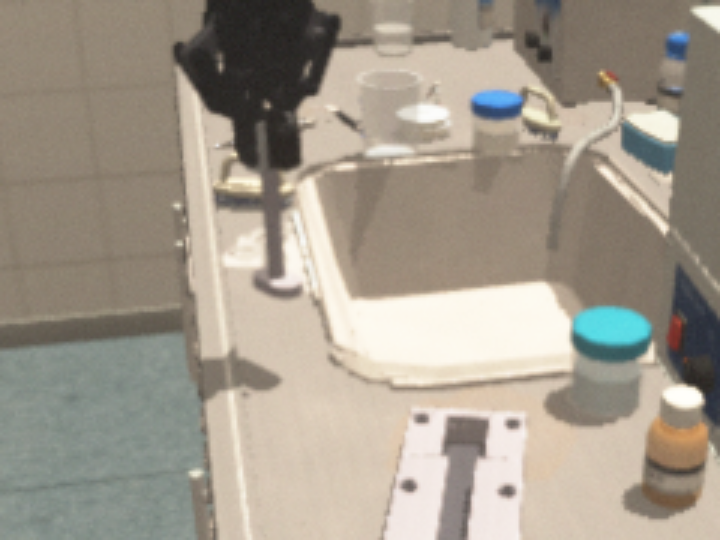

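Stud held and lifted 72 mm; its foot at (278,283) hangs free. Turning to the plate's heading and going over the window.

```bash
python3 -m crank '[{"fingers":1,"translation":[0,0,0],"turn":7},{"fingers":1,"translation":[0,0,0],"turn":8},{"fingers":1,"translation":[0,0,0],"turn":8},{"fingers":1,"translation":[0,0,0],"turn":8},{"fingers":1,"translation":[0,0,0],"turn":8},{"fingers":1,"translation":[0,0,0],"turn":8},{"fingers":1,"translation":[0,0,0],"turn":7},{"fingers":1,"translation":[0,0,0],"turn":0}]' && python3 -m crank '[{"fingers":1,"translation":[0,-0.015,0.019],"turn":0},{"fingers":1,"translation":[0,-0.02,0.026],"turn":0},{"fingers":1,"translation":[0,-0.022,0.027],"turn":0},{"fingers":1,"translation":[0,-0.022,0.027],"turn":0},{"fingers":1,"translation":[0,-0.02,0.026],"turn":0},{"fingers":1,"translation":[0,-0.018,0.024],"turn":0},{"fingers":1,"translation":[0,0,0],"turn":0},{"fingers":1,"translation":[0,0,0],"turn":0}]'
cat > look.py <<'E'
from h import *
from cell import robot,viewer
import sys
k=sys.argv[1]; s=robot.state(); p=s['ee_pos'];print(p,s['joint_positions'],s['contact_force']);print(s['orientation'].round(4))
o=[]
for n in("side","top"):
    c=viewer.camera(n);np.savez(n+k+".npz",**c); W=cloud(c)
    zf=p[2]-.097
    m=(np.hypot(W[...,0]-p[0],W[...,1]-p[1])<.035)&(W[...,2]>zf-.004)&(W[...,2]<zf+.014)&(W[...,2]>.031)
    if m.sum()>10:
        P=W[m];print(n,m.sum(),"foot",cv2.minAreaRect((P[:,:2]*1000).astype(np.float32)),"z",np.percentile(P[:,2],[2,98]))
    m=(np.hypot(W[...,0]-p[0],W[...,1]-p[1])<.03)&(W[...,2]>max(zf+.018,.032))&(W[...,2]<zf+.08)
    P=W[m]
    if len(P)>10:
        A=np.c_[np.ones(len(P)),P[:,2]-zf];print(n,"shank surface xy at foot, slope",len(P),np.linalg.lstsq(A,P[:,:2],rcond=None)[0].round(4).tolist())
    im=c["color"][:,:,::-1]
    a=im[120:300,240:400] if n=="side" else im[120:270,300:450]
    o.append(cv2.resize(a,(400,450) if n=="side" else (400,400),interpolation=cv2.INTER_CUBIC))
o[1]=cv2.copyMakeBorder(o[1],0,50,0,0,cv2.BORDER_CONSTANT)
cv2.imwrite(f"pics/look{k}.png",np.hstack(o))
E
python3 look.py 3
```

```text
clock: 5.95
ee_pos: [0.4326, 0.054, 0.1651]
orientation: [[-0.003, 0.306, 0.952], [-0.002, 0.952, -0.306], [-1.0, -0.003, -0.002]]
contact_force: [-0.3, -0.4, -2.8]
finger_gap: 0.202
clock: 6.75
ee_pos: [0.5388, -0.1033, 0.1649]
orientation: [[-0.003, 0.305, 0.952], [-0.0, 0.952, -0.305], [-1.0, -0.001, -0.002]]
contact_force: [0.0, 1.9, -1.9]
finger_gap: 0.202
[ 0.53881198 -0.10328814  0.16493085] [ 19.33621818  40.26903615 -22.23493688 106.28367128  23.36111712
  38.11888184 -34.55965435] [ 0.00237815  1.92173753 -1.8921616 ]
[[-2.600e-03  3.051e-01  9.523e-01]
 [-1.000e-04  9.523e-01 -3.051e-01]
 [-1.000e+00 -9.000e-04 -2.400e-03]]
side 144 foot ((537.6051635742188, -104.25830078125), (39.48590087890625, 23.36424446105957), 71.57530975341797) z [0.06904513 0.07988542]
side shank surface xy at foot, slope 190 [[0.5368, -0.1073], [0.0087, 0.0133]]
top 62 foot ((533.7948608398438, -99.96514892578125), (40.42784881591797, 21.679819107055664), 49.688720703125) z [0.07239893 0.08053731]
```

View pics/look3.png

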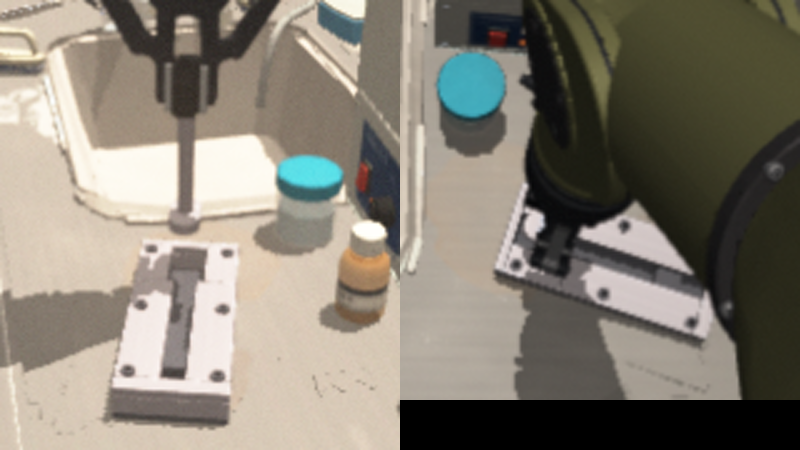

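Run:
```python
from h import *
a=np.radians(-107.7);X=np.array([np.cos(a),np.sin(a)]);Y=np.array([-X[1],X[0]])
C=np.array([.5222,-.1615])
for n in("side","top"):
    c=dict(np.load(n+"0.npz"));W=cloud(c)
    v,u=np.mgrid[:400,:640];Q=ray(c,np.stack([u,v],-1).reshape(-1,2),.028).reshape(400,640,3)[...,:2]-C
    px,py=Q@X*1000,Q@Y*1000
    g=c["color"].astype(int).sum(-1)
    I=(abs(px)<90)&(abs(py)<35)
    for nm,m in(("depth",I&(W[...,2]<.024)&(abs(py)<22)),("dark",I&(g<330)&(abs(py)<20))):
        r=[]
        for lo in range(-90,90,8):
            s=m&(px>=lo)&(px<lo+8)
            if s.sum()>3: r.append((lo+4,py[s].min().round(1),py[s].max().round(1)))
        print(n,nm,px[m].min().round(1),px[m].max().round(1),[tuple(map(float,t)) for t in r])
```

```text
side depth -84.5 81.5 [(-78.0, -12.6, 14.1), (-70.0, -14.0, 12.8), (-62.0, -13.3, 13.2), (-54.0, -14.3, 13.7), (-46.0, -13.9, 14.2), (-38.0, -12.9, 12.4), (-30.0, -8.4, 7.6), (-22.0, -7.8, 8.1), (-14.0, -6.9, 8.8), (-6.0, -8.2, 9.0), (2.0, -7.3, 8.1), (10.0, -8.2, 8.6), (18.0, -7.7, 9.1), (26.0, -8.3, 7.9), (34.0, -8.0, 8.6), (42.0, -7.2, 9.3), (50.0, -8.1, 8.2), (58.0, -7.5, 8.9), (66.0, -8.2, 9.3), (74.0, -7.6, 8.3), (82.0, -6.8, 8.7)]
side dark -81.3 79.5 [(-78.0, -10.6, 12.0), (-70.0, -9.6, 12.8), (-62.0, -11.3, 11.2), (-54.0, -12.3, 11.7), (-46.0, -11.9, 13.9), (2.0, 6.0, 8.1), (10.0, 6.5, 8.6), (18.0, 5.4, 8.8), (34.0, 6.4, 8.6), (42.0, 7.1, 8.9), (74.0, -5.9, 8.3), (82.0, -5.1, 8.5)]
top depth -86.1 81.4 [(-86.0, -14.2, 10.8), (-78.0, -14.2, 13.8), (-70.0, -14.2, 13.0), (-62.0, -14.2, 13.8), (-54.0, -14.2, 13.0), (-46.0, -14.2, 13.0), (-38.0, -13.4, 13.7), (-30.0, -8.3, 7.8), (-22.0, -8.3, 8.6), (-14.0, -8.3, 7.8), (-6.0, -8.3, 8.6), (2.0, -21.4, 7.8), (10.0, -8.3, 8.6), (18.0, -8.3, 8.6), (26.0, -8.3, 8.5), (34.0, -8.3, 8.5), (42.0, -8.3, 8.5), (50.0, -8.3, 9.3), (58.0, -9.0, 7.8), (66.0, -9.0, 7.8), (74.0, -9.0, 7.8), (82.0, -9.0, 5.6)]
top dark -86.8 81.7 [(-86.0, -12.0, 13.8), (-78.0, -12.7, 14.5), (-70.0, -12.7, 14.5), (-62.0, -12.7, 14.5), (-54.0, -12.7, 14.5), (-46.0, -12.7, 14.5), (-38.0, -11.2, 13.7), (-30.0, -7.6, 8.6), (-22.0, -7.6, 9.3), (-14.0, -7.6, 9.3), (-6.0, -7.6, 9.3), (2.0, -7.6, 9.3), (10.0, -6.9, 9.3), (18.0, -6.9, 9.3), (26.0, -6.9, 9.3), (34.0, -6.9, 9.3), (42.0, -6.9, 9.3), (50.0, -6.9, 9.3), (58.0, -6.9, 9.3), (66.0, -6.9, 9.3), (74.0, -6.9, 9.3), (82.0, -6.9, 7.8)]
```

```bash
python3 -m crank '[{"fingers":1,"translation":[0.01,0.001,0.0023],"turn":0},{"fingers":1,"translation":[0.012,0,0],"turn":0},{"fingers":1,"translation":[0.01,0,0],"turn":0},{"fingers":1,"translation":[0,0,0],"turn":0},{"fingers":1,"translation":[0,0,0],"turn":0}]'; python3 look.py 4
python3 - <<'E'
from h import *
a=np.radians(-107.7);X=np.array([np.cos(a),np.sin(a)]);Y=np.array([-X[1],X[0]]);C=np.array([.5222,-.1615])
c=dict(np.load("side4.npz"));W=cloud(c)
# foot pixels: z .034-.05 in window area ; in plate frame
Q=(W[...,:2]-C)@np.stack([X,Y],1)*1000
m=(abs(Q[...,0]+62)<40)&(abs(Q[...,1])<30)&(W[...,2]>.0345)&(W[...,2]<.05)
P=Q[m];print(m.sum(),P.min(0),P.max(0),np.percentile(P,[3,97],axis=0),np.percentile(W[m][:,2],[5,95]))
E
```

```text
clock: 7.35
ee_pos: [0.5419, -0.1021, 0.1338]
orientation: [[-0.001, 0.305, 0.952], [0.0, 0.952, -0.305], [-1.0, -0.0, -0.001]]
contact_force: [0.6, -0.5, -2.5]
finger_gap: 0.201
[ 0.5418929  -0.10213248  0.13376422] [ 18.06942927  43.01553589 -20.51013707 107.25040599  25.12625229
  34.26558502 -36.19358051] [ 0.58740314 -0.53499646 -2.50530544]
[[-1.100e-03  3.051e-01  9.523e-01]
 [ 0.000e+00  9.523e-01 -3.051e-01]
 [-1.000e+00 -3.000e-04 -1.100e-03]]
side 140 foot ((540.3954467773438, -103.64270782470703), (41.649715423583984, 22.10144805908203), 76.5074691772461) z [0.03727417 0.04968101]
side shank surface xy at foot, slope 188 [[0.5404, -0.1054], [-0.0033, 0.0059]]
top 55 foot ((539.0780639648438, -94.38274383544922), (32.737937927246094, 50.15107727050781), 24.760976791381836) z [0.03330507 0.04989239]
138 [-81.93454226 -12.20267399] [-39.82990197  11.43420574] [[-77.10906068 -10.82004725]
 [-41.69333355  10.95185074]] [0.03877787 0.04797052]
```

View pics/look4.png

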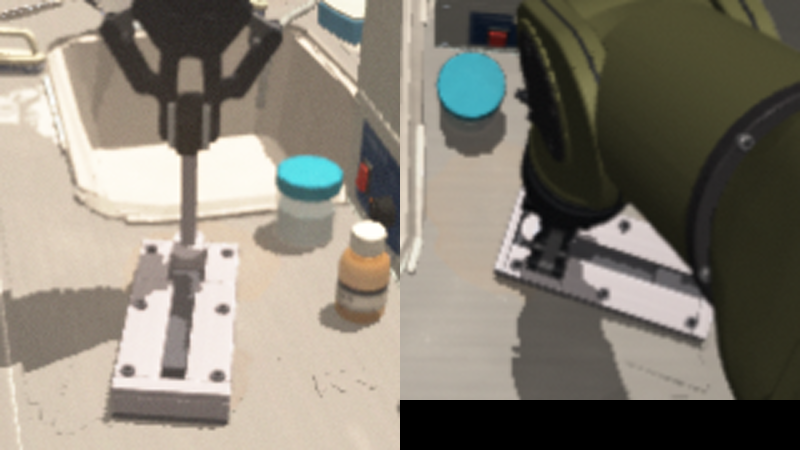

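The foot is within half a millimetre of the window centre in the plate frame (x −61.8, y about −0.2), so I'm lowering.

```bash
python3 -m crank '[{"fingers":1,"translation":[0.005,0,0],"turn":0},{"fingers":1,"translation":[0.005,0,0],"turn":0},{"fingers":1,"translation":[0.004,0,0],"turn":0},{"fingers":1,"translation":[0,0,0],"turn":0}]'; python3 -m crank '[{"fingers":1,"translation":[0.004,0,0],"turn":0},{"fingers":1,"translation":[0.004,0,0],"turn":0},{"fingers":1,"translation":[0,0,0],"turn":0}]'
```

```text
clock: 7.85
ee_pos: [0.5417, -0.1023, 0.1196]
orientation: [[-0.001, 0.306, 0.952], [0.0, 0.952, -0.306], [-1.0, -0.0, -0.001]]
contact_force: [-0.0, 0.1, -2.9]
finger_gap: 0.201
clock: 8.15
ee_pos: [0.5418, -0.1023, 0.1117]
orientation: [[-0.001, 0.305, 0.952], [0.0, 0.952, -0.305], [-1.0, -0.0, -0.001]]
contact_force: [-0.1, 0.4, -2.5]
finger_gap: 0.201
```

```bash
python3 -m crank '[{"fingers":1,"translation":[0.004,0,0],"turn":0},{"fingers":1,"translation":[0.0025,0,0],"turn":0},{"fingers":1,"translation":[0,0,0],"turn":0}]'; python3 -m crank '[{"fingers":1,"translation":[0.001,0,0],"turn":0},{"fingers":1,"translation":[0,0,0],"turn":0}]';python3 -m crank '[{"fingers":1,"translation":[0.001,0,0],"turn":0},{"fingers":1,"translation":[0,0,0],"turn":0}]'
```

```text
clock: 8.45
ee_pos: [0.542, -0.1023, 0.1054]
orientation: [[-0.001, 0.306, 0.952], [-0.0, 0.952, -0.306], [-1.0, -0.0, -0.001]]
contact_force: [-0.1, -0.6, -2.6]
finger_gap: 0.203
clock: 8.65
ee_pos: [0.5423, -0.1024, 0.1048]
orientation: [[0.0, 0.306, 0.952], [-0.0, 0.952, -0.306], [-1.0, -0.0, 0.0]]
contact_force: [0.0, 1.0, -2.0]
finger_gap: 0.2
clock: 8.85
ee_pos: [0.5422, -0.1024, 0.1038]
orientation: [[0.0, 0.306, 0.952], [-0.0, 0.952, -0.306], [-1.0, -0.0, 0.0]]
contact_force: [0.3, -0.7, -2.7]
finger_gap: 0.201
```

```bash
python3 -m crank '[{"fingers":1,"translation":[0.001,0,0],"turn":0},{"fingers":1,"translation":[0,0,0],"turn":0}]';python3 -m crank '[{"fingers":1,"translation":[0.001,0,0],"turn":0},{"fingers":1,"translation":[0,0,0],"turn":0}]'
```

```text
clock: 9.05
ee_pos: [0.5424, -0.1023, 0.103]
orientation: [[0.0, 0.306, 0.952], [-0.0, 0.952, -0.306], [-1.0, -0.0, 0.0]]
contact_force: [-0.0, -0.6, -1.5]
finger_gap: 0.2
clock: 9.25
ee_pos: [0.5426, -0.1023, 0.1029]
orientation: [[0.001, 0.306, 0.952], [-0.001, 0.952, -0.306], [-1.0, -0.0, 0.001]]
contact_force: [-0.7, -0.3, 8.3]
finger_gap: 0.203
```

```bash
python3 -m crank '[{"fingers":1,"translation":[-0.0025,0,0],"turn":0},{"fingers":1,"translation":[0,-0.006,0],"turn":0},{"fingers":1,"translation":[0,-0.008,0],"turn":0},{"fingers":1,"translation":[0,-0.008,0],"turn":0},{"fingers":1,"translation":[0,-0.006,0],"turn":0},{"fingers":1,"translation":[0,0,0],"turn":0}]'
```

```text
clock: 9.85
ee_pos: [0.5329, -0.131, 0.104]
orientation: [[-0.001, 0.308, 0.951], [-0.001, 0.951, -0.308], [-1.0, -0.001, -0.001]]
contact_force: [-1.3, -0.6, -3.7]
finger_gap: 0.202
```

```bash
python3 -m crank '[{"fingers":1,"translation":[0,-0.006,0],"turn":0},{"fingers":1,"translation":[0,-0.008,0],"turn":0},{"fingers":1,"translation":[0,-0.008,0],"turn":0},{"fingers":1,"translation":[0,-0.006,0],"turn":0},{"fingers":1,"translation":[0,-0.004,0],"turn":0},{"fingers":1,"translation":[0,0,0],"turn":0}]'; python3 -m crank '[{"fingers":1,"translation":[0,-0.002,0],"turn":0},{"fingers":1,"translation":[0,-0.002,0],"turn":0},{"fingers":1,"translation":[0,0,0],"turn":0}]'
```

```text
clock: 10.45
ee_pos: [0.5235, -0.1605, 0.1043]
orientation: [[-0.0, 0.307, 0.952], [-0.001, 0.952, -0.307], [-1.0, -0.001, -0.0]]
contact_force: [-0.4, -0.2, -3.5]
finger_gap: 0.201
clock: 10.75
ee_pos: [0.5226, -0.1634, 0.1043]
orientation: [[-0.0, 0.306, 0.952], [-0.0, 0.952, -0.306], [-1.0, -0.0, -0.0]]
contact_force: [-0.4, -0.8, -2.5]
finger_gap: 0.202
```

```bash
python3 -m crank '[{"fingers":1,"translation":[0,-0.002,0],"turn":0},{"fingers":1,"translation":[0,-0.002,0],"turn":0},{"fingers":1,"translation":[0,0,0],"turn":0}]'
```

```text
clock: 11.05
ee_pos: [0.5213, -0.1676, 0.1042]
orientation: [[-0.0, 0.306, 0.952], [-0.0, 0.952, -0.306], [-1.0, -0.0, -0.0]]
contact_force: [-0.6, -0.1, -2.8]
finger_gap: 0.201
```

```bash
python3 -m crank '[{"fingers":1,"translation":[0,-0.002,0],"turn":0},{"fingers":1,"translation":[0,-0.002,0],"turn":0},{"fingers":1,"translation":[0,0,0],"turn":0}]'
```

```text
clock: 11.35
ee_pos: [0.52, -0.1714, 0.1043]
orientation: [[-0.0, 0.306, 0.952], [-0.0, 0.952, -0.306], [-1.0, -0.0, -0.0]]
contact_force: [-0.2, 0.9, -2.8]
finger_gap: 0.199
```

```bash
python3 -m crank '[{"fingers":1,"translation":[0,-0.002,0],"turn":0},{"fingers":1,"translation":[0,-0.002,0],"turn":0},{"fingers":1,"translation":[0,0,0],"turn":0}]'
```

```text
clock: 11.65
ee_pos: [0.5188, -0.1752, 0.1043]
orientation: [[-0.0, 0.306, 0.952], [-0.0, 0.952, -0.306], [-1.0, -0.0, -0.0]]
contact_force: [0.5, -0.2, -2.7]
finger_gap: 0.2
```

```bash
python3 -m crank '[{"fingers":1,"translation":[0,-0.002,0],"turn":0},{"fingers":1,"translation":[0,-0.002,0],"turn":0},{"fingers":1,"translation":[0,0,0],"turn":0}]'
```

```text
clock: 11.95
ee_pos: [0.5181, -0.1777, 0.1044]
orientation: [[0.001, 0.305, 0.952], [0.001, 0.952, -0.305], [-1.0, 0.001, 0.0]]
contact_force: [-0.8, 1.5, -2.3]
finger_gap: 0.203
```

```bash
python3 -m crank '[{"fingers":1,"translation":[0,0,0],"turn":0}]'; python3 -m crank '[{"fingers":1,"translation":[0,-0.0015,0],"turn":0},{"fingers":1,"translation":[0,0,0],"turn":0}]'
```

```text
clock: 12.05
ee_pos: [0.5181, -0.1778, 0.1044]
orientation: [[0.001, 0.305, 0.952], [0.001, 0.952, -0.305], [-1.0, 0.001, 0.0]]
contact_force: [-0.3, 2.5, -2.8]
finger_gap: 0.203
clock: 12.25
ee_pos: [0.5179, -0.1786, 0.1044]
orientation: [[0.001, 0.305, 0.952], [0.002, 0.952, -0.305], [-1.0, 0.002, 0.001]]
contact_force: [1.1, 4.1, -1.1]
finger_gap: 0.206
```

```bash
python3 -m crank '[{"fingers":1,"translation":[0,-0.0015,0],"turn":0},{"fingers":1,"translation":[0,0,0],"turn":0},{"fingers":1,"translation":[0,0,0],"turn":0}]'; python3 look.py 5
```

```text
clock: 12.55
ee_pos: [0.5177, -0.1804, 0.1045]
orientation: [[0.002, 0.305, 0.952], [0.001, 0.952, -0.305], [-1.0, 0.002, 0.001]]
contact_force: [2.1, 5.6, -1.8]
finger_gap: 0.198
[ 0.51773167 -0.18043298  0.10447327] [ 26.16932821  45.50426229 -19.74831679 108.9165185   28.34302637
  30.31633497 -30.65168699] [ 2.12425927  5.56050767 -1.82700837]
[[ 0.0017  0.3048  0.9524]
 [ 0.0011  0.9524 -0.3048]
 [-1.      0.0016  0.0013]]
side shank surface xy at foot, slope 189 [[0.5156, -0.1804], [0.0108, -0.0193]]
top shank surface xy at foot, slope 23 [[0.5138, -0.1756], [0.0207, 0.0204]]
```

View pics/look5.png

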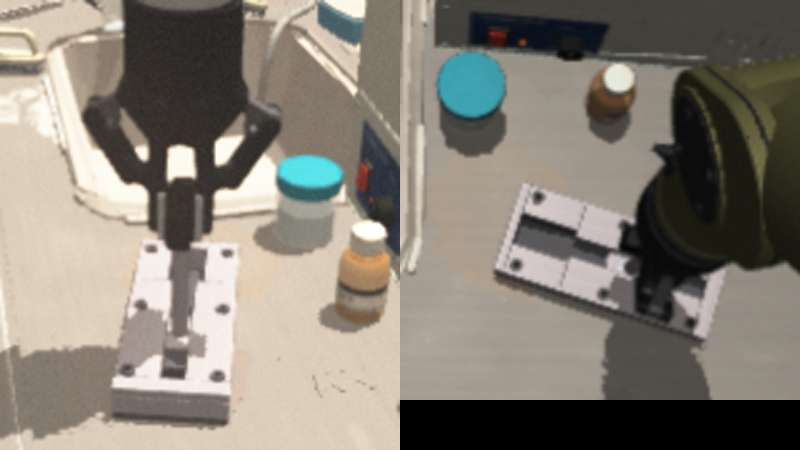

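Confirmed as a wall: force is rising, and the shank leans about 1.5° about the grip while the foot stays put. Contact came at TCP plate x ≈ 16.8. I'll back off 5 mm (lean plus 2.5 mm), set the foot down, and regrip to straighten it.

```bash
python3 -m crank '[{"fingers":1,"translation":[0,0.0025,0],"turn":0},{"fingers":1,"translation":[0,0.0025,0],"turn":0},{"fingers":1,"translation":[0.001,0,0],"turn":0},{"fingers":1,"translation":[0,0,0],"turn":0}]'; python3 -m crank '[{"fingers":0.4,"translation":[0,0,0],"turn":0},{"fingers":0.2,"translation":[0,0,0],"turn":0},{"fingers":0.2,"translation":[0,0,0],"turn":0},{"fingers":0.2,"translation":[0,0,0],"turn":0}]'; python3 look.py 6
```

```text
clock: 13.05
ee_pos: [0.5178, -0.1777, 0.1032]
orientation: [[-0.001, 0.306, 0.952], [-0.002, 0.952, -0.306], [-1.0, -0.002, -0.001]]
contact_force: [-0.5, -0.5, -1.2]
finger_gap: 0.202
clock: 13.45
ee_pos: [0.5185, -0.1767, 0.1034]
orientation: [[0.0, 0.306, 0.952], [-0.0, 0.952, -0.306], [-1.0, -0.0, 0.0]]
contact_force: [-0.2, 0.4, -0.4]
finger_gap: 0.405
[ 0.5185381  -0.17674692  0.10344303] [ 25.58734555  45.57023092 -19.52773431 108.98103236  28.34961305
  30.20116905 -31.15296937] [-0.15453651  0.44708058 -0.35685097]
[[ 3.000e-04  3.057e-01  9.521e-01]
 [-2.000e-04  9.521e-01 -3.057e-01]
 [-1.000e+00 -1.000e-04  4.000e-04]]
side shank surface xy at foot, slope 174 [[0.5167, -0.1786], [-0.0089, -0.0036]]
top shank surface xy at foot, slope 15 [[0.5129, -0.1657], [0.043, -0.089]]
```

```bash
python3 -m crank '[{"fingers":1,"translation":[0,0,0],"turn":0},{"fingers":1,"translation":[0,0,0],"turn":0},{"fingers":1,"translation":[0,0,0],"turn":0},{"fingers":1,"translation":[0,0,0],"turn":0},{"fingers":1,"translation":[0,0,0],"turn":0},{"fingers":1,"translation":[-0.0015,0.0002,0],"turn":0},{"fingers":1,"translation":[0,0,0],"turn":0}]'; python3 -m crank '[{"fingers":1,"translation":[0,0,0],"turn":-5},{"fingers":1,"translation":[0,0,0],"turn":-5},{"fingers":1,"translation":[0,0,0],"turn":-5},{"fingers":1,"translation":[0,0,0],"turn":0}]'
```

```text
clock: 14.25
ee_pos: [0.518, -0.1763, 0.1045]
orientation: [[-0.001, 0.305, 0.952], [0.0, 0.952, -0.305], [-1.0, -0.0, -0.001]]
contact_force: [-0.7, 0.0, -3.9]
finger_gap: 0.202
clock: 14.65
ee_pos: [0.5179, -0.1765, 0.1043]
orientation: [[-0.001, 0.049, 0.999], [0.001, 0.999, -0.049], [-1.0, 0.0, -0.001]]
contact_force: [0.2, -0.1, -3.1]
finger_gap: 0.204
```

Turning freely, with no torque reaction; continuing.

```bash
python3 -m crank '[{"fingers":1,"translation":[0,0,0],"turn":-7.5},{"fingers":1,"translation":[0,0,0],"turn":-7.5},{"fingers":1,"translation":[0,0,0],"turn":-7.5},{"fingers":1,"translation":[0,0,0],"turn":-7.5},{"fingers":1,"translation":[0,0,0],"turn":0}]'; python3 -c "
from cell import robot;s=robot.state();print(s['wrist_torque'])"
```

```text
clock: 15.15
ee_pos: [0.5181, -0.1766, 0.1044]
orientation: [[-0.001, -0.456, 0.89], [0.001, 0.89, 0.456], [-1.0, 0.001, -0.0]]
contact_force: [-0.5, 1.0, -2.9]
finger_gap: 0.202
[-0.02917084 -0.03222492 -0.04594246]
```

```bash
python3 -m crank '[{"fingers":1,"translation":[0,0,0],"turn":-7.5},{"fingers":1,"translation":[0,0,0],"turn":-7.5},{"fingers":1,"translation":[0,0,0],"turn":-7.5},{"fingers":1,"translation":[0,0,0],"turn":-7.5},{"fingers":1,"translation":[0,0,0],"turn":-7.5},{"fingers":1,"translation":[0,0,0],"turn":-7.5},{"fingers":1,"translation":[0,0,0],"turn":0}]'; python3 -c "
from cell import robot;s=robot.state();print(s['wrist_torque'])"; python3 look.py 7
```

```text
clock: 15.85
ee_pos: [0.5182, -0.1766, 0.1044]
orientation: [[-0.001, -0.951, 0.309], [0.0, 0.309, 0.951], [-1.0, 0.001, 0.0]]
contact_force: [0.0, -0.0, -3.5]
finger_gap: 0.201
[-0.02987232 -0.07195586  0.02262753]
[ 0.51817893 -0.17662881  0.10440029] [ 38.72850839  50.58899833 -43.38334329 108.25197664  51.11399498
  42.96184919  37.49978285] [ 0.02641185 -0.01054741 -3.49049361]
[[-8.000e-04 -9.510e-01  3.093e-01]
 [ 3.000e-04  3.093e-01  9.510e-01]
 [-1.000e+00  8.000e-04  1.000e-04]]
side shank surface xy at foot, slope 175 [[0.5147, -0.1802], [-0.0127, 0.0019]]
top shank surface xy at foot, slope 11 [[0.5115, -0.1735], [0.0243, 0.0328]]
```

View pics/look7.png

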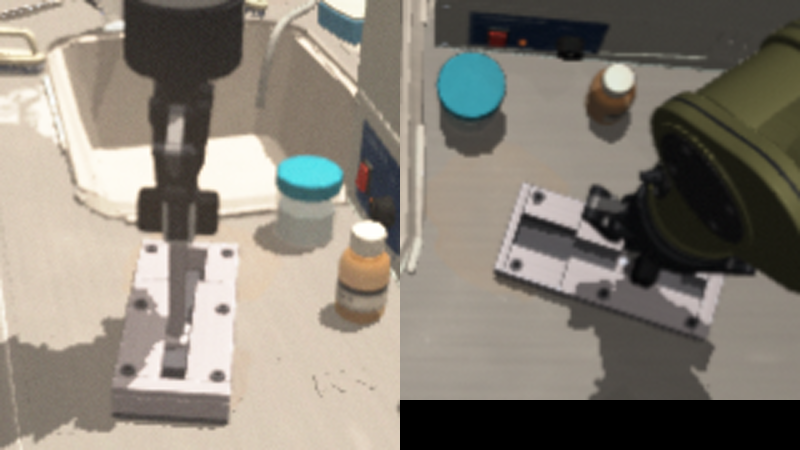

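The bar now lies across the slot, at (178,210) in the side crop, and the turn met no resistance. Setting it down, releasing and retreating upward.

```bash
python3 -m crank '[{"fingers":1,"translation":[0.0013,0,0],"turn":0},{"fingers":1,"translation":[0,0,0],"turn":0},{"fingers":0.4,"translation":[0,0,0],"turn":0},{"fingers":0.1,"translation":[0,0,0],"turn":0},{"fingers":-0.3,"translation":[0,0,0],"turn":0},{"fingers":-0.7,"translation":[0,0,0],"turn":0},{"fingers":-0.7,"translation":[0,0,0],"turn":0},{"fingers":-0.7,"translation":[0,0,0],"turn":0}]'; python3 -m crank '[{"fingers":-0.7,"translation":[-0.01,0,0],"turn":0},{"fingers":-0.7,"translation":[-0.025,0,0],"turn":0},{"fingers":-0.7,"translation":[-0.035,0,0],"turn":0},{"fingers":-0.7,"translation":[-0.035,0,0],"turn":0},{"fingers":-0.7,"translation":[-0.035,0,0],"turn":0},{"fingers":-0.7,"translation":[0,0,0],"turn":0}]'; python3 look.py 8
python3 - <<'E'
from h import *
a=np.radians(-107.7);X=np.array([np.cos(a),np.sin(a)]);Y=np.array([-X[1],X[0]]);C=np.array([.5222,-.1615])
for n in("side8","top8"):
    c=dict(np.load(n+".npz"));W=cloud(c);Q=(W[...,:2]-C)@np.stack([X,Y],1)*1000
    m=(abs(Q[...,0]-15)<40)&(abs(Q[...,1])<40)&(W[...,2]>.1)&(W[...,2]<.145)
    if m.sum()>8: print(n,m.sum(),cv2.minAreaRect(Q[m].astype(np.float32)),np.percentile(W[m][:,2],[2,98]))
    m=(abs(Q[...,0]-15)<20)&(abs(Q[...,1])<20)&(W[...,2]>.033)&(W[...,2]<.1)
    if m.sum()>8: print(" shank slope plate xy",np.polyfit(W[m][:,2]*1000,Q[m],1).round(3).tolist())
    o=dict(np.load(n[:-1]+"0.npz"));b=(slice(170,290),slice(345,425)) if n[0]=="s" else (slice(135,170),slice(310,440))
    print(" bystander pixel change",np.abs(c["color"][b].astype(int)-o["color"][b]).sum(-1).mean())
E
```

```text
clock: 16.75
ee_pos: [0.5185, -0.1764, 0.1035]
orientation: [[0.0, -0.952, 0.306], [-0.0, 0.306, 0.952], [-1.0, -0.0, -0.0]]
contact_force: [-0.0, -0.3, 0.2]
finger_gap: 0.844
clock: 17.35
ee_pos: [0.5216, -0.1757, 0.2488]
orientation: [[0.009, -0.952, 0.305], [-0.001, 0.305, 0.952], [-1.0, -0.009, 0.002]]
contact_force: [0.7, 1.4, -0.2]
finger_gap: 0.845
[ 0.52156307 -0.17566867  0.24880187] [ 44.10283439  40.15539561 -52.89654039 100.86470036  37.53267811
  57.78237019  49.07275756] [ 0.72361375  1.3770113  -0.23870259]
[[ 0.0095 -0.9522  0.3054]
 [-0.0011  0.3054  0.9522]
 [-1.     -0.0094  0.0018]]
side8 606 ((16.342723846435547, -1.718902587890625), (19.683347702026367, 55.289588928222656), 0.9510823488235474) [0.10442463 0.1364387 ]
 shank slope plate xy [[-0.009, 0.005], [20.281, -2.367]]
 bystander pixel change 12.2540625
top8 286 ((17.52371597290039, -2.5459461212158203), (18.834400177001953, 55.239559173583984), 0.3839292526245117) [0.11372569 0.13843512]
 shank slope plate xy [[-0.046, 0.027], [15.135, -6.624]]
 bystander pixel change 67.52175824175823
```

View pics/look8.png

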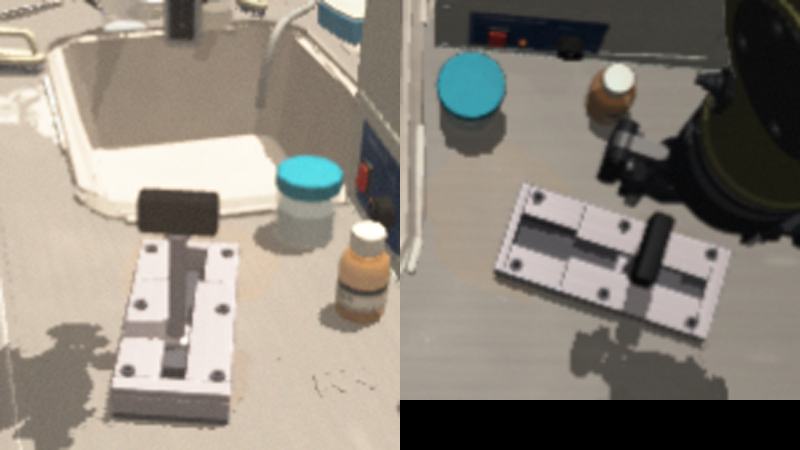

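```bash
python3 -c "
from cell import robot;print(robot.hand_in())"
```

```text
the job is handed in; nothing more can be done
None
```

The stud is locked in the plate, standing upright and released. I handed the job in at about 17.5 s of the 45 s limit.

**What I did:**
- I gripped the stud, lowered its foot through the window and slid it along the slot until it stopped. The force rose to about 6 N and the stud leaned about 1.5° in the grip.
- That put the stop at plate x of about 17 mm. I backed off to the pocket centre at about 15 mm and regripped once with the foot on the floor, which straightened the stud.
- I turned it 90° with no noticeable resistance, set it down, let go and raised the arm clear.

**Last checks:**
- **Orientation:** the bar lies across the slot to within about 1° in both views.
- **Depth:** the bar's top is at 136–138 mm, where 136 mm means the foot is on the channel floor.
- **Upright:** the side view shows a lean of about 0.5°. The top view's shank slope (about 3°) disagrees, but it was mostly hidden there and I trust the side view.
- **Offset:** the bar measures about 2 mm off the slot's middle line sideways, within the 2.5 mm of play.
- **Neighbours:** the jar and bottle look unmoved in the last pictures. I checked the stopper only by comparing side images, which showed little change. The same comparison from the top was no use because the arm was in that view.

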